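# Seat the green locating pin of a checking fixture

## Task

On the checking fixture, push the green T-lever with your fingertips towards the aluminium beam, through its first click and on to the second stop, so that its locating pin is fully home. Only push it: do not pinch its bar. Leave the blue T-lever parked at its first click and leave everything else where it stands.

Things in the scene. Friction and masses are not known exactly. Their poses are not given: they have to be found in the camera images.
- fixture: checking fixture, fixed: gold plate 310 x 560 x 15 mm with a bright aluminium beam 66 mm deep, 500 mm long, top 95 mm above the table; red-handled toggle clamps behind it, up to 205 mm. Origin: table height, below the middle of the beam's face towards the robot; +x points into the beam, away from the robot, y along the beam. Its place and yaw change from run to run.
- green_unit: grey base of the green slide unit on the gold plate, 170 x 60 x 35 mm, +x towards the beam; origin under its centre. White ticks on its top show the carriage centre at the three places of the lever: released, first click, second stop. A dark steel block at the beam end (its top 80 mm above the table) is the stop. It stands at any of three stations, 150 mm apart along y.
- green_lever (a joint): travel of the green T-lever, m, growing towards the beam: 0 released (start), 0.040 first click, 0.080 second stop (rigid; carriage against the dark block, pin fully in the beam). Sprung detents hold it at all three places: about 8 to 10 N to leave each; past half-way between two places it snaps on to the next by itself.
- green_bar (a point): middle of the green T-bar, which is 18 mm thick (x, the sliding direction, + towards the beam), 100 mm wide (y), 20 mm high, top 140 mm above the table, on a thin stem on the carriage. The face to push is its robot side, 9 mm behind this point; free space behind it down to 75 mm above the table. Pressing both its faces at once is pinching.
- blue_lever (a joint): travel of the blue T-lever, a like unit 150 or 300 mm to one side of the green one, same direction and values; it starts parked at its first click, 0.040, and is to stay there.
- plug_gauge: loose steel plug gauge, stepped round, 30 mm diameter, 50 mm tall, standing on the gold plate at the one of the three stations that has no unit. Not to be moved.
- red_cap: loose red plastic cap, 44 mm diameter, 24 mm tall, on the left end of the gold plate. Not to be moved.
- gauge_block: loose steel gauge block 30 x 35 x 20 mm, on the right end of the gold plate. Not to be moved.
- screwdriver: loose screwdriver lying on the table to the left of the fixture. Not to be moved.
- spray_can: loose blue can, 54 mm diameter, 150 mm tall, on the table to the right. Not to be moved.
- bushing: loose brass ring, 34 mm diameter, 18 mm tall, lying on the gold plate behind the beam, between the clamps. Not to be moved.

How it is judged:
By the outcome, as a careful person would: the job done as asked, in the order asked, and still so for the second after the job is handed in, with the robot touching nothing.
It also fails if it takes over 27 s, if anything falls off the work surface, if the arm or the gripper's body presses on something with over 40 N, if the wrist force passes 120 N, or if a joint passes its speed limit or range.

## Robot

A 7-joint arm with a two-finger parallel gripper is mounted at the origin on the work surface. World frame = base frame: x ahead of the robot, y to its left, z up, the work surface at z = 0. Lengths are in m, angles in rad, forces in N, time in s.
With the tool pointing down it reaches from about 0.4 to 0.9 m from the base axis. Payload 5.5 kg.
Tool frame: the origin (TCP) lies midway between the tips of the shut fingers; the grasp point (between the pads) lies 19 mm behind it (manip.grip_depth is the distance from the TCP to the grasp point, in m); z points along the fingers, y is the line along which they close (so a half turn about z gives the same grasp; the last joint's range is limited). The gripper opens to 92 mm and grips with 3 to 60 N. Pads are 19 mm wide; open, the fingers measure 130 mm over their backs; the gripper's body (75 mm by 190 mm) begins 47 mm behind the grasp point.
Start: joints at [1.554, 0.501, -0.427, 1.55, 0.221, 1.138, -0.21], TCP at [0.18, -0.625, 0.227] pointing down, gripper open.
Joint ranges: [-2.88, 2.88], [-0.31, 2.03], [-1.54, 1.56], [0.2, 2.42], [-1.41, 4.55], [0.19, 2.02], [-2.57, 2.57]. Speed limits (rad/s): [2.57, 2.57, 3.14, 3.14, 3.14, 3.14, 3.14].

## Interface

Orientations are given as a unit quaternion [x, y, z, w].
In Python, from bench import manip, effector, viewer gives the robot as it stands. Calls block until the motion is done:
- manip.move_pose(position, orientation): joint-space move of the TCP to a pose.
- manip.servo_line(position, ori=None, vel=0.15): straight line of the TCP; ori=None keeps the orientation; vel is the mean speed in m/s.
- manip.movej(angles): joint-space move.
- effector.open_jaws() and effector.close(f_grip=None): open the fingers fully, or close them until they stop; f_grip is the grip in N (None keeps the last).
- manip.sleep(seconds).
- manip.solve_ik(position, orientation): joint angles nearest the present ones, or None.
- viewer.get_image(name): name is "scene" or "top" or "wrist"; returns the picture (420x560x3 uint8, red, green, blue); there is no depth.
- viewer.get_calibration(name): a dict with "vfov" (degrees; the focal length in pixels is half the picture's height over the tangent of half this angle, whatever the lens; pixels are square), "cx", "cy" (the principal point, pixels), "eye" and "attitude" of the camera in the world. Camera axes: x right, y down, z forward; pixel columns grow to the right and rows downward; lengths in m; the calibration is good to about 2 mm. A picture is of the moment at which its call begins: read the wrist's pose just before it. get_calibration takes no time and is no camera call; for the wrist camera it gives the pose at the moment of the call.
A pose or a line that the arm cannot do raises manip.PlanningError and nothing moves.
- manip.hand_in(): hands the job in; it is judged then, once.
Readings, each from a call of its own:
- manip.current_clock(): time.
- manip.current_q(): joint angles.
- manip.current_joint_velocities(): joint speeds.
- manip.current_tau(): joint torques, N m.
- manip.current_tool_pos(): TCP position.
- manip.current_tcp_rot(): TCP orientation.
- manip.current_force(): force on the tool from outside, world axes, zero at the start.
- manip.current_wrist_torque(): the same for the moment, N m.
- manip.current_finger_gap(): finger opening in m.
- manip.current_gripper_force(): force on a finger pad.
Only numpy, scipy, OpenCV 4.12 (cv2) and the standard library are available. Lean on these libraries where they do the work, as an engineer would, in place of code of your own. Each camera call takes 0.05 s, during which the arm holds its last target. There are 200 camera calls.

## Working session

There is one attempt and no reset: what is moved stays moved. The work goes in short steps, each a Python script; the robot and the scene stay as the last script left them, time stands still between calls to the robot, and variables do not carry over. Pictures are saved under pics/ and viewed, at most 10 in all, crops included, and the job is handed in when it is done.

```bash
mkdir -p pics; python3 - <<'E'
from bench import manip, effector, viewer
import cv2
for n in ("scene","top"):
    im=viewer.get_image(n); cv2.imwrite(f"pics/{n}0.png",im[:,:,::-1]); print(n,viewer.get_calibration(n))
print(manip.current_clock(),manip.current_tcp_rot(),manip.current_tool_pos())
E
```

```text
scene {'vfov': 46.61551704277008, 'cx': 278.9863919968439, 'cy': 209.71661409042255, 'eye': array([ 1.41604694, -0.00708703,  1.28730636]), 'attitude': array([ 0.68087514,  0.67164646, -0.20533624, -0.20769473])}
top {'vfov': 50.22696294867514, 'cx': 271.1031187808522, 'cy': 202.45845707095398, 'eye': array([ 0.44700188, -0.0051178 ,  1.61239442]), 'attitude': array([ 0.70781711, -0.70417313,  0.03424922, -0.04429594])}
0.1 [ 9.90224738e-01  1.39478308e-01 -9.53642242e-05 -8.72024968e-04] [ 0.17929432 -0.62413029  0.22576428]
```

View pics/scene0.png

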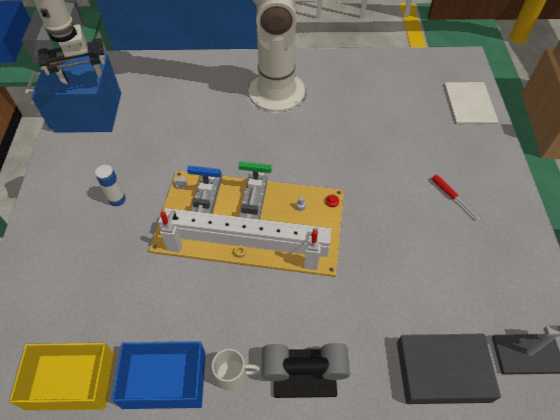

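View pics/top0.png

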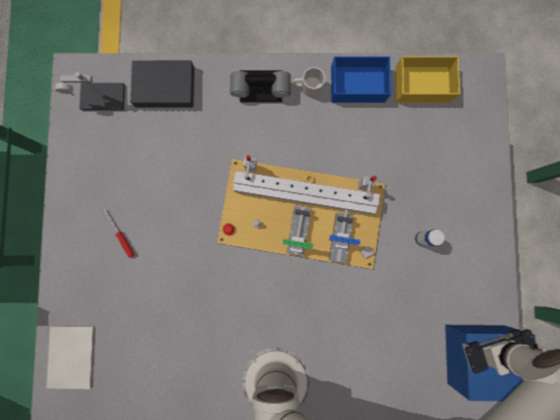

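The scene view shows the green T-lever in the middle station with the blue lever to its right. In the top view the green bar is at about (298,244), blue at (344,240), and the beam runs from (235,182) to (379,203). I'll enlarge the top view to read it more closely.

```bash
python3 - <<'E'
import cv2
im=cv2.imread("pics/top0.png")[150:280,215:395]
cv2.imwrite("pics/top0c.png",cv2.resize(im,None,fx=4.4,fy=4.4,interpolation=cv2.INTER_CUBIC))
E
cat > h.py <<'E'
import numpy as np
from scipy.spatial.transform import Rotation as R
def ray(cal,u,v,z):
    f=210/np.tan(np.radians(cal["vfov"]/2))
    d=R.from_quat(cal["attitude"]).apply([(u-cal["cx"])/f,(v-cal["cy"])/f,1])
    e=np.array(cal["eye"]); return e+d*(z-e[2])/d[2]
E
```

```text
(no output)
```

View pics/top0c.png

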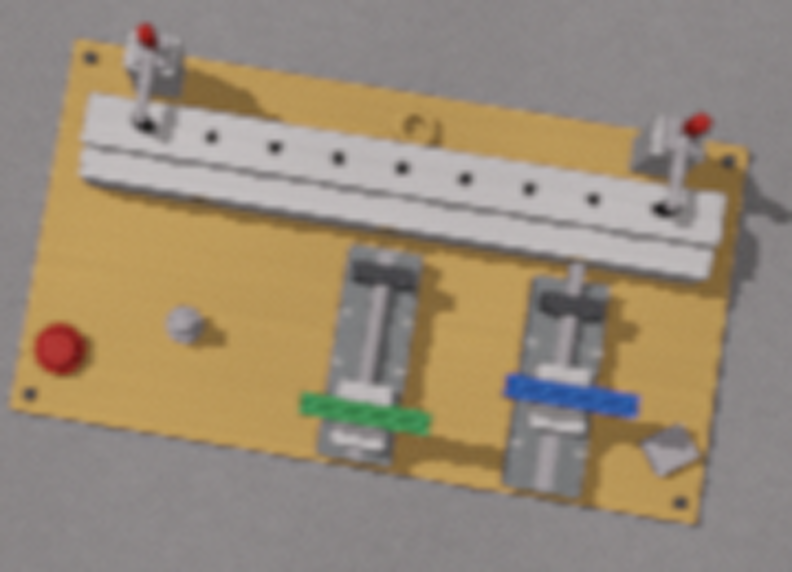

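```bash
cat >> h.py <<'E'
C=lambda u,v:(215+u/4.4-0.4,150+v/4.4-0.4)
E
python3 - <<'E'
from bench import manip, effector, viewer
from h import *
cal=viewer.get_calibration("top")
P=np.array([ray(cal,*C(*p),.015)[:2] for p in [(78,40),(748,148),(698,522),(12,408)]])
print(P.round(4),[np.linalg.norm(P[i]-P[i-1]).round(3) for i in range(4)])
ys=(P[0]+P[3]-P[1]-P[2]); yaw=np.arctan2(-ys[0],ys[1]); 
xs=(P[0]+P[1]-P[2]-P[3]); print("yaw",yaw,np.arctan2(xs[1],xs[0]))
G=np.array([ray(cal,*C(*p),.14)[:2] for p in [(301,393),(431,412),(428,433),(301,413)]]);g=G.mean(0)
d=G[0]+G[3]-G[1]-G[2];print("green",g,np.linalg.norm(d)/2,np.arctan2(-d[0],d[1]))
b=ray(cal,*C(571,395),.14)[:2];print("blue",b, R.from_euler("z",-yaw).apply([*(b-g),0]))
ex=np.array([np.cos(yaw),np.sin(yaw)])
for s in (0,np.pi):
  q=(R.from_euler("z",yaw+s)*R.from_quat([1,0,0,0])).as_quat()
  for dd,z in((-.06,.19),(-.06,.117),(.07,.117)):
    r=manip.solve_ik([*(g+ex*dd),z],q); print(s,dd,z,None if r is None else np.round(r,2))
E
```

```text
[[ 0.7845  0.1599]
 [ 0.6965 -0.3892]
 [ 0.3939 -0.3427]
 [ 0.4816  0.2087]] [np.float64(0.307), np.float64(0.556), np.float64(0.306), np.float64(0.558)]
yaw -0.15840652964250942 -0.15605149449160452
green [ 0.47689152 -0.07114468] 0.09645734315150614 -0.14460246316600528
blue [ 0.49088237 -0.22397711] [ 0.03792421 -0.14871197  0.        ]
0 -0.06 0.19 [ 1.01  0.22 -1.01  2.12  0.23  0.92 -1.87]
0 -0.06 0.117 [ 0.86  0.35 -0.88  2.18  0.39  0.77 -2.01]
0 0.07 0.117 [ 0.64  0.53 -0.69  1.88  0.43  0.88 -1.99]
3.141592653589793 -0.06 0.19 [ 1.23  0.36 -1.32  2.11  0.42  0.98  1.1 ]
3.141592653589793 -0.06 0.117 [ 1.15  0.59 -1.3   2.18  0.73  0.93  0.82]
3.141592653589793 0.07 0.117 [ 0.84  0.65 -0.98  1.88  0.65  0.98  0.98]
```

The sizes agree: plate 307x557, bar 96 mm, blue at +38 mm and 149 mm aside. I'll shut the fingers, go above and behind the bar, and look.

```bash
cat >> h.py <<'E'
yaw=-0.157; ex=np.array([np.cos(yaw),np.sin(yaw)]); ey=np.array([-ex[1],ex[0]])
q=(R.from_euler("z",yaw)*R.from_quat([1,0,0,0])).as_quat()
g=np.array([0.4769,-0.0711])
E
python3 - <<'E'
from bench import manip, effector, viewer
from h import *
import cv2
effector.close(f_grip=20)
p=manip.current_tool_pos()
manip.move_pose([*(g-ex*.07),.25],q)
c=viewer.get_calibration("wrist"); im=viewer.get_image("wrist")
cv2.imwrite("pics/w1.png",im[:,:,::-1]); np.save("w1.npy",c,allow_pickle=True)
print(c,manip.current_clock(),manip.current_tool_pos(),manip.current_force(),manip.current_finger_gap())
E
```

```text
{'vfov': 70.29616449999561, 'cx': 280.44099674010283, 'cy': 211.73867003601205, 'eye': array([ 0.48363131, -0.07369436,  0.40698477]), 'attitude': array([-0.64255781,  0.75297889,  0.10805153, -0.09201688])} 3.775 [ 0.40798472 -0.06092492  0.25008038] [ 0.79263796  0.21842145 -0.09745184] 0.0006579138319819199
```

View pics/w1.png

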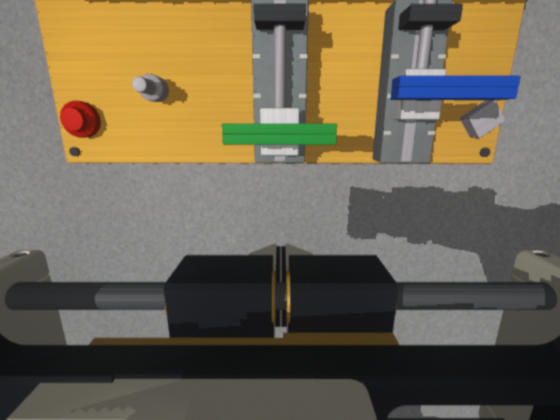

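The wrist view shows the green bar's top spanning columns 222–336 and rows 124–144, centre (279,134). The fingers are centred on it at column 281.

```bash
python3 - <<'E'
from bench import manip, effector, viewer
from h import *
c=np.load("w1.npy",allow_pickle=True).item()
f=lambda u,v:ray(c,u,v,.14)[:2]
g2=f(279,134); d=f(222,134)-f(336,134)
print(g2,g2-g,(g2-g)@ex,(g2-g)@ey,np.linalg.norm(d),np.arctan2(-d[0],d[1]),np.linalg.norm(f(279,124)-f(279,144)))
# descend behind the bar, TCP 45 mm behind its middle
a=g2-ex*.05
manip.servo_line([*(g2-ex*.07),.117],q,vel=.12)
F0=np.array(manip.current_force())
s=-.07; log=[]
while s<.075:
    s+=.004
    manip.servo_line([*(g2+ex*s),.117],q,vel=.08)
    F=np.array(manip.current_force())-F0; p=manip.current_tool_pos()
    log.append((round(s,3),round(float((p[:2]-g2)@ex),4),round(float(F[:2]@ex),1)))
    if F[:2]@ex<-25 or manip.current_clock()>18: break
print(log,manip.current_clock())
E
```

```text
[ 0.47596809 -0.07113213] [-9.31912478e-04 -3.21337910e-05] -0.0009154263899072405 -0.00017744850333769422 0.09878904604908471 -0.15795226783618105 0.01677999788399414
[(-0.066, -0.0652, -0.2), (-0.062, -0.0616, -1.0), (-0.058, -0.0577, -0.7), (-0.054, -0.0537, 0.8), (-0.05, -0.0497, -0.4), (-0.046, -0.0457, 0.2), (-0.042, -0.0417, 0.2), (-0.038, -0.0377, 0.3), (-0.034, -0.0337, 0.4), (-0.03, -0.0297, -0.1), (-0.026, -0.0257, 0.6), (-0.022, -0.0217, 0.5), (-0.018, -0.0186, -2.0), (-0.014, -0.0157, -5.3), (-0.01, -0.0125, -7.1), (-0.006, -0.009, -7.5), (-0.002, -0.0041, -4.7), (0.002, 0.0033, 1.0), (0.006, 0.0068, 0.1), (0.01, 0.0104, 0.5), (0.014, 0.0143, -0.3), (0.018, 0.0183, -0.0), (0.022, 0.0215, -1.9), (0.026, 0.0244, -5.2), (0.03, 0.0276, -7.1), (0.034, 0.0312, -6.8), (0.038, 0.0363, -4.3), (0.042, 0.0436, -0.1), (0.046, 0.0469, 0.5), (0.05, 0.0504, 0.7), (0.054, 0.0543, -0.3), (0.058, 0.0582, 0.4), (0.062, 0.0586, -9.0), (0.066, 0.0586, -21.1), (0.07, 0.0586, -32.9)] 13.7833
```

Both clicks were felt, then a rigid stop at about 79 mm of travel. I'll retreat and check.

```bash
python3 - <<'E'
from bench import manip, effector, viewer
from h import *
import cv2
p=np.array(manip.current_tool_pos())
manip.servo_line([*(p[:2]-ex*.06),.117],q,vel=.12)
manip.servo_line([*(g-ex*.05),.25],q,vel=.15)
im=viewer.get_image("wrist"); cv2.imwrite("pics/w2.png",im[:,:,::-1])
print(manip.current_clock(),manip.current_force())
E
```

```text
15.6667 [0.13120279 0.62591393 0.61664067]
```

View pics/w2.png

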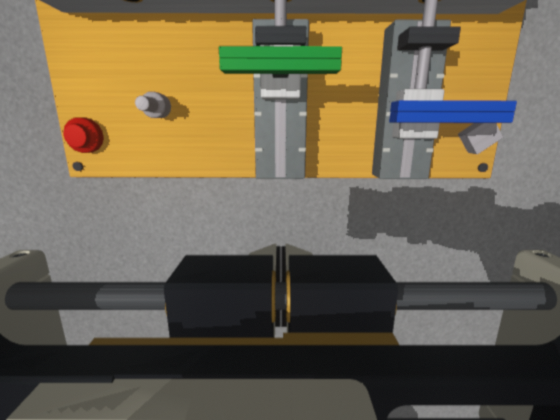

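The view shows the green bar at (280,59) up by the dark block, with the pin rod running into the beam. Blue is still at its first click at (452,111), and the loose parts haven't moved.

```bash
python3 -c "
from bench import manip
print(manip.hand_in())"
```

```text
the job is handed in; nothing more can be done
None
```

The green T-lever is pushed through its first click to the rigid second stop (about 79 mm of travel measured, against 80 mm nominal), the blue lever still looks parked at its first click, no loose part in the last wrist view had moved, and the job is handed in (15.7 s on the clock at the last reading).

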